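# Draw out the vial tray

## Robot

A 7-joint arm with a two-finger parallel gripper is mounted at the origin on a cart in front of the work surface, level with it; the furniture and walls round the work are solid. World frame = base frame: x ahead of the robot, y to its left, z up, the work surface at z = 0. Lengths are in m, angles in rad, forces in N, time in s.
With the tool pointing down it reaches from about 0.4 to 0.85 m from the base axis. Payload 10.4 kg.
Tool frame: the origin (TCP) lies midway between the tips of the shut fingers; the grasp point (between the pads) lies 19 mm behind it; z points along the fingers, y is the line along which they close (so a half turn about z gives the same grasp; the last joint's range is limited). The gripper opens to 87 mm and grips with 3 to 60 N. Pads are 19 mm wide; open, the fingers measure 117 mm over their backs; the gripper's body (75 mm by 190 mm) begins 51 mm behind the grasp point.
Start: joints at [1.215, 0.332, -0.065, 1.46, 0.022, 1.35, -0.088], TCP at [0.204, -0.591, 0.223] pointing down, gripper open.
Joint ranges: [-2.6, 2.6], [-0.5, 2.12], [-1.47, 1.34], [0.16, 2.42], [-1.27, 4.41], [0.06, 2.06], [-2.6, 2.6]. Speed limits (rad/s): [2.22, 2.22, 2.79, 2.79, 3.14, 3.14, 3.14].

## Interface

Orientations are given as a unit quaternion [x, y, z, w].
In Python, from bench import r gives the robot as it stands.
- The arm moves only by the tool move_arm, never from a script. Its argument "targets" is a list of rows, each a list of 3 entries, a list of its own where there are three numbers: the shift along the tool's x, y, z in cm, then the turn, a rotation vector about the tool's x, y, z in rad, then the opening in per cent of the stroke, from 0 (shut) to 100 (fully open). In form: [[[x, y, z], [wx, wy, wz], gripper], ...]. A call has 1 to 20 rows; each row shifts and turns the commanded pose from where the row before left it, along the tool's axes as they then stand; what a row does not reach is not made up. A row lasts 1/8 s, in which the tool goes at most 62.5 mm and 10.7 degrees, less where a joint would pass 70% of its speed; a pose out of reach is approached as far as the arm can. A call with a gripper value outside its range is refused whole. The fingers move at their own pace and stop on an object; "grip_force" is the grip in N (left out, the last holds). Time passes only in rows, so rows that do not move let the fingers close. It gives the time, the measured TCP pose, the force, the opening and the grip force at its end, in the units of the state.
- r.read_state(): the state, without advancing time (a new reading comes with each control period).
- r.camera(name): name is "scene" or "side" or "wrist"; returns a dict with "image" (384x512x3 uint8, blue, green, red), "vertical_fov" (degrees; the focal length in pixels is half the picture's height over the tangent of half this angle, whatever the lens; pixels are square), "cx", "cy" (the principal point, pixels), "k1" (the pictures are not rectified: a ray, as slopes to the right and down, at radius r is drawn at 1 + k1 r^2 times it, then the intrinsics apply), "cam_to_world" (4x4, takes a point from camera to world coordinates). Camera axes: x right, y down, z forward; pixel columns grow to the right and rows downward; lengths in m; the calibration is good to about 2 mm. A picture is of the moment at which its call begins. There is no depth.
- r.close_job(): hands the job in; it is judged then, once.
The state is a dict: "time": time; "joint_positions": joint angles; "joint_vel": joint speeds; "joint_torque": joint torques, N m; "ee_pos": TCP position; "eef_rot": TCP orientation; "ft_force": force on the tool from outside, world axes, zero at the start; "torque": the same for the moment, N m; "width": finger opening in m; "grip_force": force on a finger pad.
Only numpy, scipy, OpenCV 4.12 (cv2) and the standard library are available. Lean on these libraries where they do the work, as an engineer would, in place of code of your own. Each camera call takes 0.05 s, during which the arm holds its last target. There are 200 camera calls.

## Task

Two sliding sample trays stand on the worktop. First push the empty tray, which was left partly out, fully home under its hood; then hook a fingertip behind the front lip of the tray that carries the three vials and draw it out as far as it goes, so that the vials come clear of the hood. Use the fingertips only to push and hook: do not pinch the lips or lift anything, do not touch the vials, keep them standing in their holes, and leave the other things on the worktop where they are.

Things in the scene. Friction and masses are not known exactly. Their poses are not given: they have to be found in the camera images.
- loaded_dock: Fixed sample-tray dock whose tray carries three capped vials under the clear hood. Origin: under its base, on the worktop; x points from the front lip to the closed rear, z up; the tray slides out along -x. White base 150 (x -90 to 60) x 128 x 8 mm, aluminium rail along each side (top at z 24). Clear hood 124 mm wide, open in front, over x -32 to 60, top at z 70.
- loaded_tray (a joint): Slide of the loaded tray in m: 0 = fully home (end stop), 0.080 = fully out (end stop), growing as the lip moves out along the dock's -x. Starts at 0. It needs about 2 to 3 N, stays where it is left, and has no spring or catch.
- loaded_lip (a point): Upturned grey lip across the front of the loaded tray, moving with it: 96 mm wide (y), top at z 46; 8 mm thick with its face plate. Origin on its inner face, mid-width, z 31; axes as the dock's (+x to the hood). Behind it (+x) an open finger pocket 92 mm wide, floor at z 16; tray home: 55 mm to the hood front, 67 mm to the vial block (60 x 94 mm, top z 32).
- loaded_face (a point): Aluminium face plate on the outside of the loaded tray's lip, moving with it: 96 mm wide, z 11 to 43. Origin on its outer face (towards the robot), mid-width, z 31, 8 mm in front of the lip's inner face; axes as the dock's.
- empty_dock: The other fixed dock, alike in build; its vial block has three empty holes and its tray has been left partly out. Origin: under its base, on the worktop; x points from the front lip to the closed rear, z up; the tray slides out along -x. White base 150 (x -90 to 60) x 128 x 8 mm, aluminium rail along each side (top at z 24). Clear hood 124 mm wide, open in front, over x -32 to 60, top at z 70.
- empty_tray (a joint): Slide of the empty tray in m: 0 = fully home (end stop), 0.080 = fully out (end stop), growing as the lip moves out along the dock's -x. Starts between 0.030 and 0.055. It needs about 2 to 3 N, stays where it is left, and has no spring or catch.
- empty_lip (a point): Upturned grey lip across the front of the empty tray, moving with it: 96 mm wide (y), top at z 46; 8 mm thick with its face plate. Origin on its inner face, mid-width, z 31; axes as the dock's (+x to the hood). Behind it (+x) an open finger pocket 92 mm wide, floor at z 16; tray home: 55 mm to the hood front, 67 mm to the vial block (60 x 94 mm, top z 32).
- empty_face (a point): Aluminium face plate on the outside of the empty tray's lip, moving with it: 96 mm wide, z 11 to 43. Origin on its outer face (towards the robot), mid-width, z 31, 8 mm in front of the lip's inner face; axes as the dock's.
- v_red: Capped sample vial, 22 mm across the cap, 36 mm tall, standing loose in a 19 mm hole of the loaded tray's block; origin at the centre of its foot, 16 mm above the worktop; z is its axis. The three vials may stand in any of the holes.
- v_sky: Capped sample vial, 22 mm across the cap, 39 mm tall, standing loose in a 19 mm hole of the loaded tray's block; origin at the centre of its foot, 16 mm above the worktop; z is its axis. The three vials may stand in any of the holes.
- v_cream: Capped sample vial, 22 mm across the cap, 35 mm tall, standing loose in a 19 mm hole of the loaded tray's block; origin at the centre of its foot, 16 mm above the worktop; z is its axis. The three vials may stand in any of the holes.
- dropper: Dark dropper bottle, 33 mm across, 72 mm tall, standing loose on the worktop between the docks; origin at its foot. Bystander. (Fixed furniture beside the docks, to keep the arm clear of: a blue water bath 265 mm high at x 0.42 to 0.79 m, y beyond -0.47 m on the right; a white centrifuge at y 0.17 m and more on the left.)
- timer: White lab timer, 64 x 68 x 18 mm, lying loose on the worktop in front; origin under its centre. Bystander.
- slide_box: Cardboard box of slides, 58 x 80 x 24 mm, lying loose on the worktop at the left front; origin under its centre. Bystander.

How it is judged:
By the outcome, as a careful person would: the job done as asked, in the order asked, and still so for the second after the job is handed in, with the robot touching nothing.
It also fails if it takes over 45 s, if anything falls off the work surface, if the arm or the gripper's body presses on something with over 40 N, if the wrist force passes 120 N, or if a joint passes its speed limit or range.

## Working session

There is one attempt and no reset: what is moved stays moved. The work goes in short steps, Python scripts to look and compute and a tool call to move; the robot and the scene stay as the last step left them, time stands still between calls to the robot, and variables do not carry over. Pictures are saved under pics/ and viewed, at most 10 in all, crops included, and the job is handed in when it is done.

Besides the shell and the picture viewer there is one more tool, called after "Emit:" in YAML: its name, and indented under it one key for each argument. move_arm: Moves the arm, as the interface text tells. Its arguments: {"type":"object","properties":{"targets":{"type":"array"},"grip_force":{"type":"number"}},"required":["targets"]}

```bash
mkdir -p pics; cat > h.py <<'E'
import numpy as np, cv2, json
from bench import r
from scipy.spatial.transform import Rotation as R
def snap(name,fn):
    c=r.camera(name); cv2.imwrite(f'pics/{fn}.png',c['image'])
    np.savez(f'pics/{fn}.npz',**{k:np.array(v) for k,v in c.items()}); return c
def K(c):
    f=192/np.tan(np.radians(float(c['vertical_fov']))/2)
    return np.array([[f,0,float(c['cx'])],[0,f,float(c['cy'])],[0,0,1]]),np.array([float(c['k1']),0,0,0,0])
def load(fn): return dict(np.load(f'pics/{fn}.npz'))
def ray(c,uv):
    k,d=K(c); p=cv2.undistortPointsIter(np.array(uv,float).reshape(-1,1,2),k,d,None,None,(3,100,1e-10)).reshape(-1,2)
    T=c['cam_to_world']; return T[:3,3],np.c_[p,np.ones(len(p))]@T[:3,:3].T
def atz(c,uv,z):
    o,d=ray(c,uv); return o+d*((np.array(z)-o[2])/d[:,2])[:,None]
def proj(c,P):
    k,d=K(c); T=np.linalg.inv(c['cam_to_world']); return cv2.projectPoints(np.array(P,float).reshape(-1,1,3),cv2.Rodrigues(T[:3,:3])[0],T[:3,3],k,d)[0].reshape(-1,2)
def tri(cs,uvs):
    A=np.zeros((3,3));b=np.zeros(3)
    for c,uv in zip(cs,uvs):
        o,d=ray(c,[uv]);d=d[0]/np.linalg.norm(d[0]);M=np.eye(3)-np.outer(d,d);A+=M;b+=M@o
    return np.linalg.solve(A,b)
E
python3 - <<'E'
from h import *
a=snap('scene','s1');b=snap('side','d1')
for c in(a,b): print(c['vertical_fov'],c['k1'],np.round(c['cam_to_world'],3).tolist())
for n in('s1','d1'):
    cv2.imwrite(f'pics/{n}b.png',cv2.resize(cv2.imread(f'pics/{n}.png'),(800,600),interpolation=cv2.INTER_CUBIC))
s=r.read_state();print(s['time'],s['ee_pos'],s['eef_rot'],s['ft_force'])
E
```

```text
42.7949929919974 -0.11039686587490614 [[-0.468, -0.562, 0.681, -0.415], [-0.884, 0.298, -0.362, 0.385], [0.001, -0.771, -0.636, 0.903], [0.0, 0.0, 0.0, 1.0]]
53.46201104992946 -0.07399465979859261 [[0.54, 0.486, -0.687, 1.121], [0.842, -0.296, 0.452, -0.512], [0.017, -0.822, -0.569, 0.521], [0.0, 0.0, 0.0, 1.0]]
0.1 [ 0.20406789 -0.59039048  0.22182932] [ 9.86185489e-01  1.65643533e-01 -1.34648160e-04 -6.18572241e-04] [-0.09717805 -0.23799405 -0.44797323]
```

View pics/s1b.png

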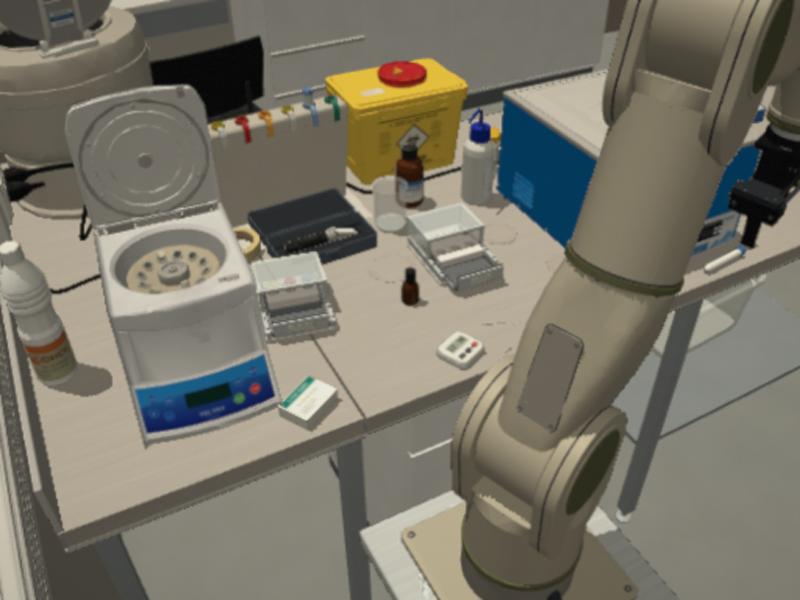

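View pics/d1b.png

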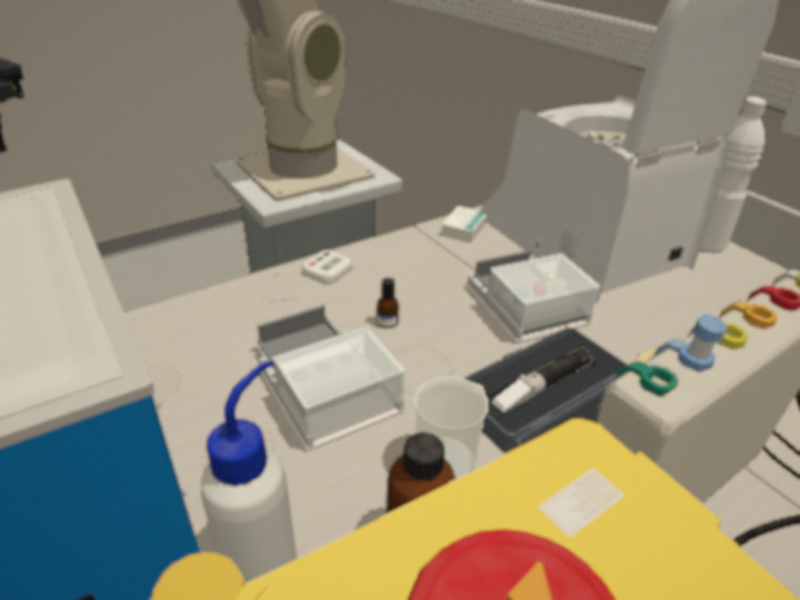

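Scene: the loaded dock is at left (290,290 of 800x600), the empty one at right (455,245) with its lip at about (475,275), and the dropper is between them at (410,287). Side: empty dock at (330,370), loaded dock at (535,290). Next I'll make enlarged crops.

```bash
cat >> h.py <<'E'
def crops(specs,fn,W=400,H=300):
    # specs (name,x0,y0,w); draws coordinate ticks each 10 px
    out=[]
    for n,x0,y0,w in specs:
        h=int(w*H/W); s=W/w
        im=cv2.resize(cv2.imread(f'pics/{n}.png')[y0:y0+h,x0:x0+w],(W,H),interpolation=cv2.INTER_CUBIC)
        for x in range(-(-x0//10)*10,x0+w,10):
            X=int((x-x0+.5)*s);cv2.line(im,(X,0),(X,5),(0,0,255),1);cv2.putText(im,str(x),(X-9,14),0,.3,(0,0,255),1)
        for y in range(-(-y0//10)*10,y0+h,10):
            Y=int((y-y0+.5)*s);cv2.line(im,(0,Y),(5,Y),(0,0,255),1);cv2.putText(im,str(y),(6,Y+4),0,.3,(0,0,255),1)
        out.append(im)
    if len(out)==4: im=np.vstack([np.hstack(out[:2]),np.hstack(out[2:])])
    elif len(out)==2: im=np.vstack(out)
    else: im=out[0]
    cv2.imwrite(f'pics/{fn}.png',im)
E
python3 - <<'E'
from h import *
crops([('s1',150,155,80),('s1',250,125,80),('d1',290,150,100),('d1',155,190,110)],'c1')
E
```

```text
(no output)
```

View pics/c1.png

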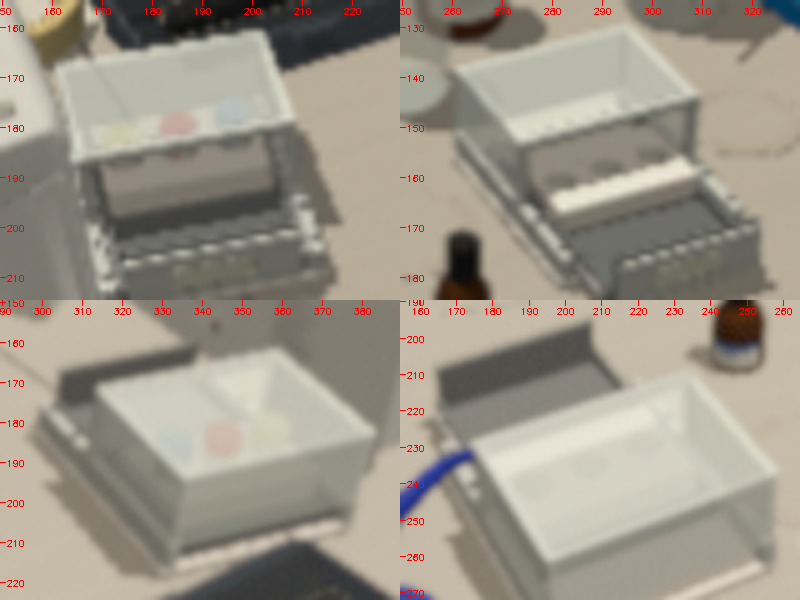

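The crops show the four top corners of each hood in both views. The empty tray's lip runs from (293,177) to (320,170) in the scene view. I'll fit the dock poses from the corners.

```bash
cat > fit.py <<'E'
from h import *
from scipy.optimize import least_squares
s,d=load('s1'),load('d1')
# FL FR RL RR
obs={'loaded':([(163.9,186.5),(208.7,179.1),(160.9,167.7),(202.3,160.9)],[(360,161.5),(313.75,172),(383.25,182.5),(336.25,194.5)]),
'empty':([(273.9,152.9),(308.9,143.9),(260.9,138.7),(295.1,129.9)],[(234.3,210.7),(174.3,229.9),(257.9,235.7),(195.8,261)])}
L=np.array([(-.032,.062),(-.032,-.062),(.060,.062),(.060,-.062)])
def W(p,pts):
    pts=np.array(pts,float);c,q=np.cos(p[2]),np.sin(p[2])
    return np.c_[p[0]+c*pts[:,0]-q*pts[:,1],p[1]+q*pts[:,0]+c*pts[:,1],pts[:,2]]
for n,(a,b) in obs.items():
    print(n,'tri',[np.round(tri([s,d],[a[i],b[i]]),3).tolist() for i in range(4)])
    for nm,use in(('both',(0,1)),('s',(0,)),('d',(1,))):
        f=lambda p:np.concatenate([(proj([s,d][i],W(p[:3],np.c_[L,np.full(4,.07)]))-np.array([a,b][i])).ravel() for i in use])
        q=least_squares(f,[.6,-.1,0]);print(nm,np.round(q.x,4),'rms',np.sqrt(np.mean(q.fun**2)).round(2))
E
python3 fit.py
```

```text
loaded tri [[0.624, 0.128, 0.069], [0.6, 0.006, 0.066], [0.712, 0.107, 0.068], [0.69, -0.012, 0.066]]
both [ 0.6433  0.0595 -0.1982] rms 0.86
s [ 0.6384  0.0609 -0.2189] rms 0.37
d [ 0.6456  0.0578 -0.1871] rms 0.56
empty tri [[0.626, -0.217, 0.066], [0.618, -0.337, 0.066], [0.71, -0.218, 0.067], [0.707, -0.339, 0.066]]
both [ 0.6529 -0.2778 -0.032 ] rms 1.21
s [ 0.6465 -0.2746 -0.0434] rms 0.61
d [ 0.6544 -0.2784 -0.0292] rms 1.22
```

Emit:
move_arm:
  targets:
    - [[4.2,-2.8,0],[0,0,0],0]
    - [[4.2,-2.8,0],[0,0,0],0]
    - [[4.2,-2.8,0],[0,0,0],0]
    - [[4.2,-2.8,0],[0,0,0],0]
    - [[4.2,-2.8,0],[0,0,0],0]
    - [[4.2,-2.8,0],[0,0,0],0]
    - [[4.2,-2.8,0],[0,0,0],0]
    - [[4.2,-2.8,0],[0,0,0],0]
    - [[0,0,0],[0,0,-0.15],0]
    - [[0,0,0],[0,0,-0.15],0]
    - [[0,0,0],[0,0,-0.15],0]
    - [[0,0,0],[0,0,-0.15],0]
    - [[0,0,0],[0,0,-0.15],0]
    - [[0,0,0],[0,0,-0.15],0]
    - [[0,0,0],[0,0,-0.15],0]
    - [[0,0,0],[0,0,-0.15],0]
  grip_force: 20

```text
time: 2.1
ee_pos: [0.4484, -0.2692, 0.2222]
eef_rot: [0.719, 0.695, -0.0, -0.0]
ft_force: [-0.7, 0.6, 0.6]
width: 0.0007
grip_force: 0.0
```

```bash
python3 - <<'E'
from h import *
c=snap('wrist','w1');print(c['vertical_fov'],np.round(c['cam_to_world'],3).tolist())
s=r.read_state();M=R.from_quat(s['eef_rot']).as_matrix();print(s['time'],s['ee_pos'],M.round(3).tolist(),s['ft_force'],s['width'],np.round(s['joint_positions'],2))
cv2.imwrite('pics/w1b.png',cv2.resize(c['image'],(800,600),interpolation=cv2.INTER_CUBIC))
E
```

```text
65.05479092994412 [[0.999, -0.032, -0.01, 0.452], [-0.034, -0.954, -0.297, -0.186], [-0.0, 0.297, -0.955, 0.385], [0.0, 0.0, 0.0, 1.0]]
2.15 [ 0.44831757 -0.26916375  0.22220476] [[0.026, 1.0, -0.001], [1.0, -0.026, 0.0], [0.0, -0.001, -1.0]] [ 0.37387982  0.31706924 -0.13791723] 0.00018963930789113638 [ 0.85  0.14 -0.43  1.71  0.06  1.31  0.38]
```

View pics/w1b.png

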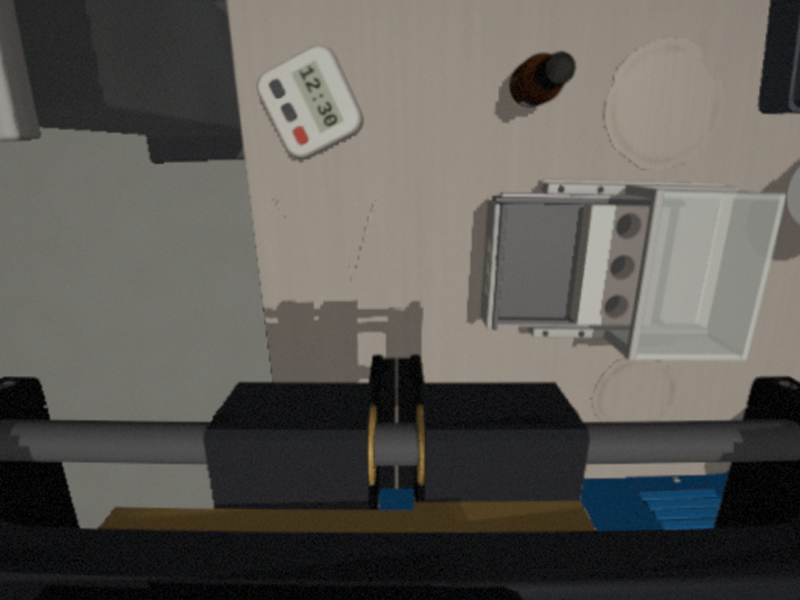

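The wrist view (800x600) shows the empty dock's hood front edge from (655,186) to (632,358), rear edge from (783,195) to (746,359), and lip from (499,198) to (496,328). The timer is at (310,102) and the dropper foot near (530,95).

```bash
python3 - <<'E'
from fit import *
print('----')
w=load('w1'); k=.64
q4=np.array([(655,186),(632,358),(783,195),(746,359)])*k-.2
f=lambda p:(proj(w,W(p,np.c_[L,np.full(4,.07)]))-q4).ravel()
q=least_squares(f,[.65,-.277,-.03]);print(q.x.round(4),q.fun.round(1))
Pl=atz(w,np.array([(499,198),(496,328),(488,199),(486,328)])*k-.2,.046);print(Pl.round(4))
c,sn=np.cos(q.x[2]),np.sin(q.x[2])
D=Pl[:,:2]-q.x[:2];print('dock frame',np.c_[D@[c,sn],D@[-sn,c]].round(4))
print('lip tri z',tri([s,w],[(292.5,176.9),np.array((492,198))*k]),tri([s,w],[(320.9,169.9),np.array((490,328))*k]))
print('timer',atz(w,[(310*k,102*k)],.018),'dropper',atz(w,[(530*k,95*k)],0))
E
```

```text
loaded tri [[0.624, 0.128, 0.069], [0.6, 0.006, 0.066], [0.712, 0.107, 0.068], [0.69, -0.012, 0.066]]
both [ 0.6433  0.0595 -0.1982] rms 0.86
s [ 0.6384  0.0609 -0.2189] rms 0.37
d [ 0.6456  0.0578 -0.1871] rms 0.56
empty tri [[0.626, -0.217, 0.066], [0.618, -0.337, 0.066], [0.71, -0.218, 0.067], [0.707, -0.339, 0.066]]
both [ 0.6529 -0.2778 -0.032 ] rms 1.21
s [ 0.6465 -0.2746 -0.0434] rms 0.61
d [ 0.6544 -0.2784 -0.0292] rms 1.22
----
[ 0.6517 -0.2739 -0.0389] [ 0.   1.3 -2.9  1.4  2.3 -2.7  0.5  0.6]
[[ 0.5234 -0.2167  0.046 ]
 [ 0.5241 -0.315   0.046 ]
 [ 0.5156 -0.2172  0.046 ]
 [ 0.5163 -0.3147  0.046 ]]
dock frame [[-0.1304  0.0522]
 [-0.126  -0.046 ]
 [-0.1382  0.0514]
 [-0.1337 -0.046 ]]
lip tri z [ 0.51755555 -0.21710252  0.04951403] [ 0.52164676 -0.31891022  0.03607313]
timer [[ 0.3902776  -0.14594217  0.018     ]] dropper [[ 0.55518688 -0.14428719  0.        ]]
```

Emit:
move_arm:
  targets:
    - [[0,0,5],[0,0,0],0]
    - [[0,0,5],[0,0,0],0]
    - [[0,0,5],[0,0,0],0]
    - [[0,0,3],[0,0,0],0]
    - [[0,0,1.4],[0,0,0],0]
    - [[0,1.5,0],[0,0,0],0]
    - [[0,1.5,0],[0,0,0],0]
    - [[0,1,0],[0,0,0],0]
    - [[0,0.5,0],[0,0,0],0]
    - [[0,0.5,0],[0,0,0],0]
    - [[0,0.5,0],[0,0,0],0]
    - [[0,0.5,0],[0,0,0],0]

```text
time: 3.65
ee_pos: [0.5087, -0.2716, 0.0286]
eef_rot: [0.72, 0.693, -0.0, 0.0]
ft_force: [-0.5, -0.9, 0.9]
width: 0.0002
grip_force: 0.0
```

Emit:
move_arm:
  targets:
    - [[0,0.5,0],[0,0,0],0]
    - [[0,0.5,0],[0,0,0],0]
    - [[0,0.5,0],[0,0,0],0]
    - [[0,0.5,0],[0,0,0],0]

```text
time: 4.15
ee_pos: [0.5287, -0.2725, 0.0285]
eef_rot: [0.72, 0.693, -0.0, 0.0]
ft_force: [-1.9, -1.3, 0.2]
width: 0.0005
grip_force: 1.2
```

Emit:
move_arm:
  targets:
    - [[0,0.5,0],[0,0,0],0]
    - [[0,0.5,0],[0,0,0],0]
    - [[0,0.4,0],[0,0,0],0]
    - [[0,0.3,0],[0,0,0],0]

```text
time: 4.65
ee_pos: [0.5457, -0.273, 0.0285]
eef_rot: [0.72, 0.694, -0.0, 0.0]
ft_force: [-2.2, -0.3, -0.1]
width: 0.0002
grip_force: 1.1
```

```bash
python3 - <<'E'
from h import *
snap('wrist','w2');snap('scene','s2')
crops([('w2',256,100,256),('s2',250,115,90)],'c2')
E
```

```text
(no output)
```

View pics/c2.png

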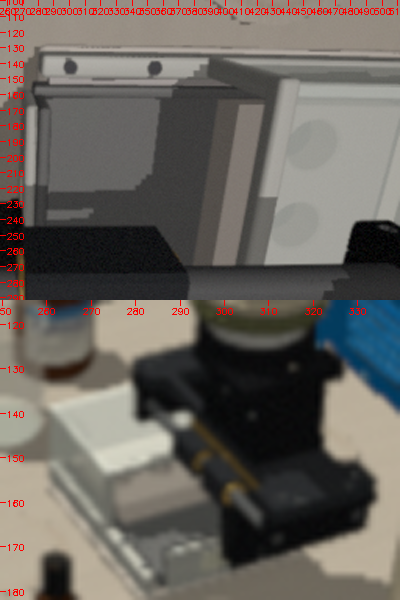

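The lip is moving with the finger and the block is nearly under the hood, but the tray isn't at its end stop yet. I'll keep pushing.

Emit:
move_arm:
  targets:
    - [[0,0.3,0],[0,0,0],0]
    - [[0,0.2,0],[0,0,0],0]
    - [[0,0.2,0],[0,0,0],0]
    - [[0,0,0],[0,0,0],0]

```text
time: 5.25
ee_pos: [0.5473, -0.2729, 0.0279]
eef_rot: [0.721, 0.693, -0.003, -0.004]
ft_force: [-25.4, 4.1, 16.4]
width: 0.0005
grip_force: 12.8
```

The force rose to 25 N, so the tray is at its end stop. Now I'll back off, rise and move towards the loaded dock.

Emit:
move_arm:
  targets:
    - [[0,-1,0],[0,0,0],0]
    - [[0,-4,0],[0,0,0],0]
    - [[0,0,-5],[0,0,0],0]
    - [[0,0,-5],[0,0,0],0]
    - [[0,0,-5],[0,0,0],0]
    - [[0,0,-5],[0,0,0],0]
    - [[4.5,0.5,0],[0,0,0.1],0]
    - [[4.5,0.5,0],[0,0,0.07],0]
    - [[4.5,1,0],[0,0,0],0]
    - [[4.5,1,0],[0,0,0],0]
    - [[4.5,1,0],[0,0,0],0]
    - [[0,0,0],[0,0,0],0]

```text
time: 6.75
ee_pos: [0.5787, -0.0516, 0.2288]
eef_rot: [0.774, 0.633, 0.001, -0.0]
ft_force: [-0.1, 0.1, -0.2]
width: 0.0003
grip_force: 0.0
```

```bash
python3 - <<'E'
from h import *
c=snap('wrist','w3');snap('scene','s3')
s=r.read_state();print(s['time'],s['ee_pos'],s['ft_force'],np.round(s['joint_positions'],2))
cv2.imwrite('pics/w3b.png',cv2.resize(c['image'],(800,600),interpolation=cv2.INTER_CUBIC))
print(atz(load('s1'),np.array([(275,405),(148,440)])*.64,0), atz(load('d1'),np.array([(628,285)])*.64,0))
E
```

```text
6.85 [ 0.57781522 -0.05644988  0.22858305] [0.59413919 0.56608913 0.05861529] [ 0.48  0.28 -0.56  1.55  0.15  1.35 -0.3 ]
[[0.41845372 0.17739535 0.        ]
 [0.43998075 0.37875446 0.        ]] [[0.67628457 0.2425229  0.        ]]
```

View pics/w3b.png

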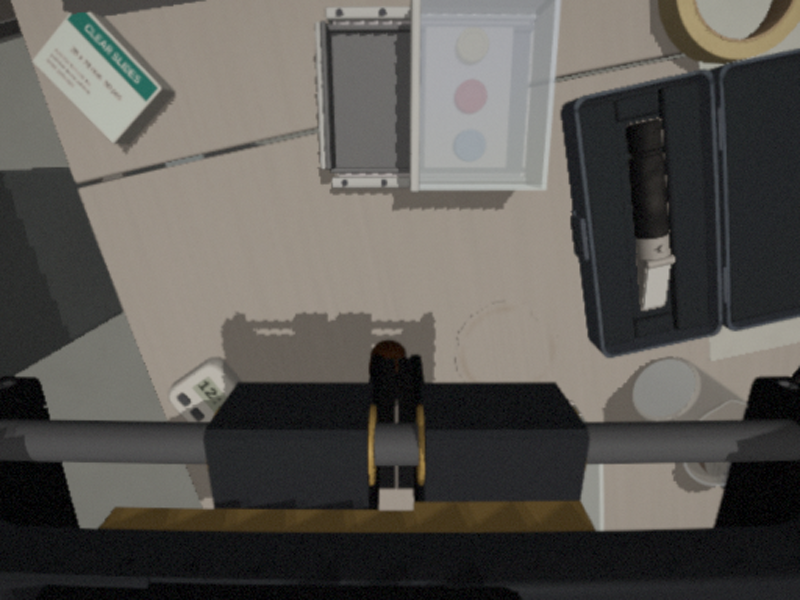

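The wrist view shows the loaded tray's pocket between its lip (inner edge about (331,40)-(334,170)) and the hood front (x 412). The pocket floor is dark and empty, with the caps at (471,45), (470,97) and (470,145).

```bash
python3 - <<'E'
from h import *
w=load('w3');k=.64
P=atz(w,np.array([(328,45),(332,168),(319,45),(324,168)])*k-.2,.046);print(P.round(4))
H=atz(w,np.array([(412,20),(413,190),(546,190)])*k-.2,.07);print(H.round(4))
for A in(P[:2],H[:2]): v=A[0]-A[1];print('yaw',np.arctan2(-v[0],v[1]))
s=r.read_state();M=R.from_quat(s['eef_rot']).as_matrix();p=s['ee_pos'];print(p,M[:,1])
yaw=-.205;ex=np.array([np.cos(yaw),np.sin(yaw),0]);ey=np.array([-ex[1],ex[0],0])
FR=H[1];o=FR+.032*ex+.062*ey;print('origin from FR',o)
for q in P: print('lip dock', (q-o)@ex,(q-o)@ey)
print('scene s3 lip?');
lip=o-.087*ex-.018*ey
tgt=lip+.028*ex; tgt[2]=.028
print('tgt',tgt,'tool cm',(M.T@(tgt-p)*100).round(2),M.round(3).tolist())
E
```

```text
[[0.5658 0.1097 0.046 ]
 [0.5497 0.0316 0.046 ]
 [0.5599 0.1109 0.046 ]
 [0.5441 0.0328 0.046 ]]
[[ 0.6215  0.1074  0.07  ]
 [ 0.6026  0.0067  0.07  ]
 [ 0.6902 -0.0108  0.07  ]]
yaw -0.20295009418136603
yaw -0.1861356551734901
[ 0.57781522 -0.05644988  0.22858305] [ 9.78693322e-01 -2.05326574e-01  6.15892853e-04]
origin from FR [0.64653743 0.06091454 0.07      ]
lip dock -0.08900936447447227 0.031292256973765406
lip dock -0.08884602569713061 -0.048388744498322686
lip dock -0.09501938183465211 0.031310479366009274
lip dock -0.09453623224598358 -0.048389714926010866
scene s3 lip?
tgt [0.58510862 0.05530191 0.028     ] tool cm [11.09 -1.59 20.06] [[0.205, 0.979, 0.001], [0.979, -0.205, -0.0], [0.0, 0.001, -1.0]]
```

Emit:
move_arm:
  targets:
    - [[4,-0.6,0],[0,0,0],0]
    - [[4,-0.6,0],[0,0,0],0]
    - [[3.1,-0.4,0],[0,0,0],0]
    - [[0,0,4],[0,0,0],0]
    - [[0,0,4],[0,0,0],0]
    - [[0,0,3],[0,0,0],0]
    - [[0,0,0],[0,0,0],0]
    - [[0,0,0],[0,0,0],0]

```text
time: 7.85
ee_pos: [0.5857, 0.0545, 0.12]
eef_rot: [0.777, 0.629, 0.001, 0.001]
ft_force: [0.3, -0.1, 0.0]
width: 0.0006
grip_force: 0.0
```

```bash
python3 - <<'E'
from h import *
c=snap('wrist','w4')
s=r.read_state();M=R.from_quat(s['eef_rot']).as_matrix();p=s['ee_pos']
print(s['time'],p,(M.T@(np.array([.5851,.0553,.028])-p)*100).round(2),s['ft_force'],s['torque'])
cv2.imwrite('pics/w4b.png',cv2.resize(c['image'],(800,600),interpolation=cv2.INTER_CUBIC))
E
```

```text
7.9 [0.58588714 0.05476436 0.12032852] [ 0.03 -0.11  9.23] [-0.04079327 -0.27530061  0.41312528] [ 0.00096128 -0.10894291 -0.01687322]
```

View pics/w4b.png

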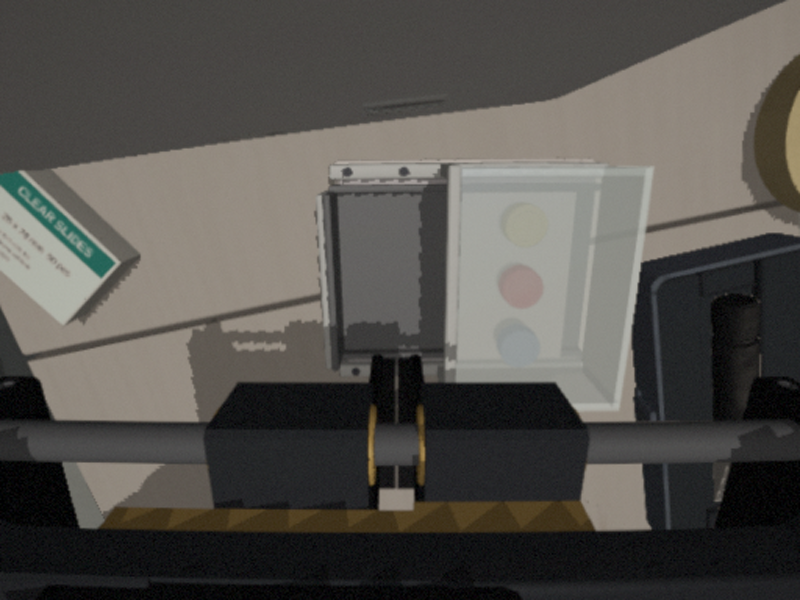

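The fingertips hang over the pocket, between the lip (x 325-335) and the hood front (x 450), and are clear of the centrifuge. I'll descend, then approach the lip.

Emit:
move_arm:
  targets:
    - [[0,0,3.5],[0,0,0],0]
    - [[0,0,3.5],[0,0,0],0]
    - [[0,0,2.2],[0,0,0],0]
    - [[0,-0.5,0],[0,0,0],0]
    - [[0,-0.5,0],[0,0,0],0]
    - [[0,-0.3,0],[0,0,0],0]
    - [[0,-0.3,0],[0,0,0],0]
    - [[0,-0.3,0],[0,0,0],0]
    - [[0,-0.3,0],[0,0,0],0]

```text
time: 9.02
ee_pos: [0.5633, 0.0597, 0.0267]
eef_rot: [0.777, 0.63, 0.0, 0.0]
ft_force: [2.1, -0.2, -0.3]
width: 0.0006
grip_force: 1.2
```

Contact at about 2 N. Drawing it out slowly.

Emit:
move_arm:
  targets:
    - [[0,-0.3,0],[0,0,0],0]
    - [[0,-0.35,0],[0,0,0],0]
    - [[0,-0.35,0],[0,0,0],0]
    - [[0,-0.35,0],[0,0,0],0]
    - [[0,-0.35,0],[0,0,0],0]
    - [[0,-0.35,0],[0,0,0],0]
    - [[0,-0.35,0],[0,0,0],0]
    - [[0,-0.35,0],[0,0,0],0]
    - [[0,-0.35,0],[0,0,0],0]
    - [[0,-0.35,0],[0,0,0],0]
    - [[0,-0.35,0],[0,0,0],0]
    - [[0,-0.35,0],[0,0,0],0]
    - [[0,-0.35,0],[0,0,0],0]
    - [[0,-0.35,0],[0,0,0],0]
    - [[0,-0.35,0],[0,0,0],0]
    - [[0,-0.35,0],[0,0,0],0]
    - [[0,-0.35,0],[0,0,0],0]
    - [[0,-0.3,0],[0,0,0],0]
    - [[0,-0.3,0],[0,0,0],0]
    - [[0,-0.3,0],[0,0,0],0]

```text
time: 11.52
ee_pos: [0.4966, 0.0738, 0.0265]
eef_rot: [0.777, 0.63, -0.0, 0.0]
ft_force: [2.1, -1.4, -0.2]
width: 0.0006
grip_force: 1.1
```

Emit:
move_arm:
  targets:
    - [[0,-0.3,0],[0,0,0],0]
    - [[0,-0.3,0],[0,0,0],0]
    - [[0,-0.2,0],[0,0,0],0]
    - [[0,-0.2,0],[0,0,0],0]

```text
time: 12.02
ee_pos: [0.487, 0.0759, 0.0266]
eef_rot: [0.777, 0.63, 0.0, 0.0]
ft_force: [1.5, -1.9, 0.0]
width: 0.0006
grip_force: 1.1
```

Emit:
move_arm:
  targets:
    - [[0,-0.2,0],[0,0,0],0]
    - [[0,-0.2,0],[0,0,0],0]
    - [[0,-0.2,0],[0,0,0],0]

```text
time: 12.4
ee_pos: [0.4852, 0.0764, 0.0274]
eef_rot: [0.777, 0.63, 0.003, 0.002]
ft_force: [24.0, -5.0, -15.4]
width: 0.0005
grip_force: 12.2
```

The force rose to 24 N, so the tray is at its outer stop. I'll release forward and rise.

Emit:
move_arm:
  targets:
    - [[0,0.6,0],[0,0,0],0]
    - [[0,1.2,0],[0,0,0],0]
    - [[0,0,0],[0,0,0],0]
    - [[0,0,-3],[0,0,0],0]
    - [[0,0,-5],[0,0,0],0]
    - [[0,0,-5],[0,0,0],0]
    - [[-3,0,-5],[0,0,0],0]
    - [[-5,0,0],[0,0,0],0]
    - [[-5,0,0],[0,0,0],0]
    - [[0,0,0],[0,0,0],0]
    - [[0,0,0],[0,0,0],0]

```text
time: 13.78
ee_pos: [0.4718, -0.0529, 0.2064]
eef_rot: [0.777, 0.63, 0.0, -0.0]
ft_force: [-0.1, 0.6, 0.7]
width: 0.0002
grip_force: 0.0
```

```bash
python3 - <<'E'
from h import *
snap('wrist','w5');snap('side','d5');s=r.read_state();print(s['time'],s['ee_pos'],s['ft_force'])
a=cv2.imread('pics/w5.png')[:270,100:460];b=cv2.imread('pics/d5.png')[130:290,150:400]
cv2.imwrite('pics/f.png',np.vstack([cv2.resize(a,(400,300)),cv2.resize(b,(400,256))]) if 0 else np.hstack([cv2.resize(a,(400,300)),cv2.resize(b,(400,300))]))
E
```

```text
13.875 [ 0.47208951 -0.05229357  0.20645151] [-0.1891605   0.10653823 -0.45160396]
```

View pics/f.png

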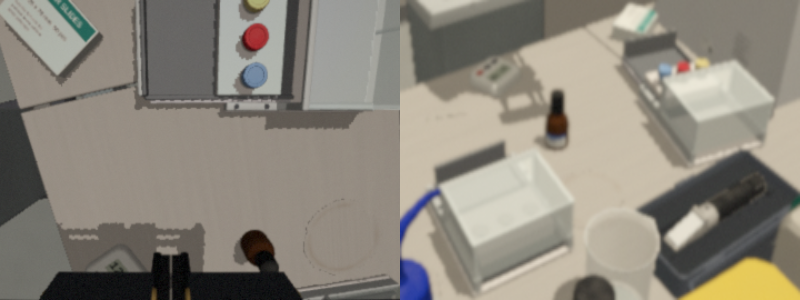

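The loaded tray is fully out with all three vials standing clear of the hood, the empty tray is home, and the bystanders are in place.

```bash
python3 -c "
from bench import r
print(r.close_job())"
```

```text
the job is handed in; nothing more can be done
None
```

I pushed the empty tray home to its end stop, then drew the loaded tray out to its end stop; the last pictures show the three vials standing clear of the hood, and the job is handed in at about 14 s.

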